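Knock a jammed watch-case blank out of its nest

ROBOT

A 6-joint arm with a two-finger parallel gripper is mounted at the origin on the work surface. World frame = base frame: x ahead of the robot, y to its left, z up, the work surface at z = 0. Lengths are in m, angles in rad, forces in N, time in s.
With the tool pointing down it reaches from about 0.375 to 0.975 m from the base axis. Payload 3.8 kg.
Tool frame: the origin (TCP) lies at the very end of the fingers, on their centre line; the grasp point (between the pads) lies 19 mm behind it; z points along the fingers, y is the line along which they close (so a half turn about z gives the same grasp; the last joint's range is limited). The gripper opens to 85 mm and grips with 20 to 120 N. Pads are 22 mm wide; open, the fingers measure 114 mm over their backs; the gripper's body (76 mm by 85 mm) begins 54 mm behind the grasp point. The pads swing forward as they close: fully open they stand 13 mm farther back than shut.
Start: joints at [-1.222, 0.264, 1.604, -0, 1.274, -0.037], TCP at [0.254, -0.625, 0.205] pointing down, gripper open.
Joint ranges: [-2.63, 2.63], [-0.94, 2.18], [0.31, 2.57], [-1.31, 4.45], [0, 2.66], [-2.55, 2.55]. Speed limits (rad/s): [2.57, 2.57, 3.14, 3.14, 3.14, 3.14].

INTERFACE

Orientations are given as [roll, pitch, yaw] about the fixed x, y, z axes, in that order (R = Rz(yaw) Ry(pitch) Rx(roll)).
In Python, from workcell import monitor, viewer, arm gives the robot as it stands.
- The arm moves only by the shell command python3 -m inch 'ROWS'. ROWS is JSON, a list that holds one entry, the list of rows, each a list of 7 numbers: the turn, a rotation vector about the world's x, y, z in degrees, then the shift along the world's x, y, z in mm, then the finger opening in mm, from 0 to 85.4. A call has 1 to 12 rows; each row shifts and turns the commanded pose from where the row before left it; what a row does not reach is not made up. A row lasts 1/8 s, in which the tool goes at most 62.5 mm and 10.7 degrees, less where a joint would pass 70% of its speed; a pose out of reach is approached as far as the arm can. A call is refused whole if a number of a shift passes 62.5 or a number of a turn 10.7, either way. A call with a gripper value outside its range is refused whole. The fingers move at their own pace and stop on an object; the grip force is fixed at half the most. Time passes only in rows, so rows that do not move let the fingers close. It gives the time, the measured TCP pose, the force, the opening and the grip force at its end, in the units of the state.
- monitor.get_state(): the state, without advancing time (a new reading comes with each control period).
- viewer.get_image(name): name is "scene" or "top" or "wrist"; returns a dict with "image" (420x560x3 uint8, red, green, blue), "fx", "fy", "cx", "cy" (pixels), "view" (4x4, takes a point from world to camera coordinates). Camera axes: x right, y down, z forward; pixel columns grow to the right and rows downward; lengths in m; the calibration is good to about 2 mm. A picture is of the moment at which its call begins. There is no depth.
- arm.finish_job(): hands the job in; it is judged then, once.
The state is a dict: "clock": time; "q": joint angles; "qd": joint speeds; "joint_efforts": joint torques, N m; "tool_pos": TCP position; "eef_rot": TCP orientation; "contact_force": force on the tool from outside, world axes, zero at the start; "ft_torque": the same for the moment, N m; "width": finger opening in m; "grasp_force": force on a finger pad.
Only numpy, scipy, OpenCV 4.12 (cv2) and the standard library are available. Lean on these libraries where they do the work, as an engineer would, in place of code of your own. Each camera call takes 0.05 s, during which the arm holds its last target. There are 200 camera calls.

TASK

The watch-case blank is jammed flush in the pocket of the bench nest. Take the U-shaped knockout yoke by its handle, reach under the nest from the robot's side, feel gently from below for the hidden knockout hole and push the rod up through it until the blank stands at least 8 mm proud, never pressing on the nest with more than 25 N; then draw the yoke out and stand it on the bench, well clear of the nest (rod at least 12 cm from the nest's centre). Finally lift the blank out and lay it gently, flat, in the grey tray, leaving everything else where it is.

Things in the scene. Friction and masses are not known exactly. Their poses are not given: they have to be found in the camera images.
- nest: Bench nest: an aluminium bridge, 84 (its x) x 120 (its y) x 87 mm high, fixed to the bench. Origin on the bench under its centre, z up. A block (68 to 87 mm high) with a round pocket 41 mm wide on the origin's axis stands on two side walls, 12 mm thick, at its y ends; between them a tunnel 96 mm wide is open at the nest's -x (robot's) and +x ends.
- roof (a point): On the pocket's axis, 62 mm above the bench: level of the underside of a rigid steel guide plate (56 x 56 x 6 mm), the tunnel's roof. Its one hole, 14 mm wide, has its centre 10 mm from this axis; the plate was clamped at a random turn, so that hole lies anywhere on the half circle of 10 mm radius on the robot's side: within 1.5 rad of the nest's -x, either way. Unmeasured: feel for it.
- disc_stop (a point): Point on the pocket's axis, 80 mm above the bench: how high the lifting disc's underside can go. This guided steel disc, 37 mm wide, lies under the blank, its underside 68 mm above the bench at the start. A rod in the hole meets it 6 mm above the roof; it rises 12 mm to a rigid stop. Disc and blank stay as high as they are pushed.
- pocket (a point): Centre of the pocket's mouth, 87 mm above the bench. Two spring jaws at the pocket's x sides (14 mm wide, flush with the block) jam the blank: to move it takes 8 to 15 N from below, and more if fast (60 N per m/s).
- blank: Watch-case blank, a steel disc 38 mm across and 16 mm thick with a darker ring and a brass-coloured centre on top. Origin at the centre of its underside, z up. At the start it is jammed in the nest's pocket, its top flush with the nest's top, underside 71 mm above the bench. 60 to 130 g.
- yoke: U-shaped steel knockout yoke (400 g), standing loose on the bench on its flat foot: 94 x 36 x 8 mm. Its rod, 10 mm thick, stands up from the foot, top 45 mm above the foot's underside; its handle, 20 (yoke x) x 16 (yoke y) mm, rises beside it to 120 mm. Origin at the foot's underside right under the rod; z up; the handle's axis is at x = -65 mm, the foot runs from x = -80 to +14 mm.
- rod_tip (a point): Centre of the top of the yoke's rod, 45 mm above the yoke's origin.
- handle (a point): Point on the axis of the yoke's handle, 15 mm below its top, to grip (16 mm wide across yoke y): 105 mm above the foot's underside. Smooth steel: grip it firmly; under load it may creep a mm or two in the fingers.
- tray: Shallow grey plastic tray, 100 (its x) x 120 (its y) mm, walls 16 mm high and 4 mm thick, fixed to the bench. Origin on the bench under its centre; inner floor 4 mm above the bench.
- tweezers: Bystander: steel tweezers, 120 mm long, lying along its x. Origin at its middle, on the bench.
- loupe: Bystander: black eye loupe, 34 mm across, 28 mm high. Origin under its centre.
- case_ring: Bystander: steel ring, 44 mm across, 9 mm high, lying flat. Origin under its centre.
- driver: Bystander: small screwdriver, 130 mm long, lying along its x. Origin underneath it.
- oil_jar: Bystander: amber glass jar with black cap, 38 mm across, 45 mm high. Origin under its centre.
- weight: Bystander: brass weight with a knob, 36 mm across, 40 mm high. Origin under its centre.
Not all that is in view belongs to the job. Several things look just like the tray: the one meant starts farthest from the robot's base.

How it is judged:
By the outcome, as a careful person would: the job done as asked, in the order asked, and still so for the second after the job is handed in, with the robot touching nothing.
It also fails if it takes over 67 s, if anything falls off the work surface, if the arm or the gripper's body presses on something with over 40 N, if the wrist force passes 120 N, or if a joint passes its speed limit or range.

## Working session

There is one attempt and no reset: what is moved stays moved. The work goes in short steps, Python scripts to look and compute and a shell command to move; the robot and the scene stay as the last step left them, time stands still between calls to the robot, and variables do not carry over. Pictures are saved under pics/ and viewed, at most 10 in all, crops included, and the job is handed in when it is done.

```bash
mkdir -p pics
cat > h.py <<'E'
import numpy as np, cv2
from workcell import monitor, viewer, arm
def shot(n,f):
    d=viewer.get_image(n); cv2.imwrite(f,d["image"][:,:,::-1]); 
    np.savez(f[:-4]+'.npz',**{k:np.array(d[k]) for k in("fx","fy","cx","cy","view")}); return d
def ray(f,u,v,z):
    d=np.load(f[:-4]+'.npz'); V=d["view"]; R=V[:3,:3]; c=-R.T@V[:3,3]
    r=R.T@np.array([(u-d["cx"])/d["fx"],(v-d["cy"])/d["fy"],1]); return c+r*(z-c[2])/r[2]
def proj(f,p):
    d=np.load(f[:-4]+'.npz'); q=d["view"]@np.r_[p,1]; return d["fx"]*q[0]/q[2]+d["cx"],d["fy"]*q[1]/q[2]+d["cy"]
E
python3 - <<'E'
from h import *
for n in("top","scene"): print(shot(n,f"pics/{n}0.png")["view"])
s=monitor.get_state();print(s)
E
```

```text
[[ 0.01540349 -0.99982012 -0.01106616  0.00224722]
 [-0.99732651 -0.01457252 -0.07160639  0.49407046]
 [ 0.07143224  0.01213956 -0.99737158  1.04309883]
 [ 0.          0.          0.          1.        ]]
[[-0.41412972  0.91006832  0.01649957  0.19377307]
 [ 0.7028203   0.33123447 -0.62954535 -0.28352699]
 [-0.5783945  -0.24911721 -0.77678853  1.47780086]
 [ 0.          0.          0.          1.        ]]
{'clock': 0.1, 'q': array([-1.22187405e+00,  2.64706093e-01,  1.60525258e+00,  2.46378332e-05,
        1.27371072e+00, -3.68935497e-02]), 'qd': array([-1.19157118e-03, -2.49735159e-03, -2.35998027e-03,  1.48886337e-05,
       -4.43896519e-04,  8.67256822e-04]), 'joint_efforts': array([-4.66492529e-04, -5.16709507e+01, -3.68589771e+01, -1.04251756e-04,
        6.30333525e-03, -4.30911200e-06]), 'tool_pos': array([ 0.25377514, -0.62469583,  0.20385936]), 'eef_rot': array([-3.13951820e+00, -1.00128174e-04,  3.85808484e-01]), 'contact_force': array([ 0.09450345, -0.20411341,  0.71675075]), 'ft_torque': array([-0.00019918, -0.01823093,  0.01188185]), 'grasp_force': 0.0, 'width': 0.085296499253278}
```

View pics/top0.png

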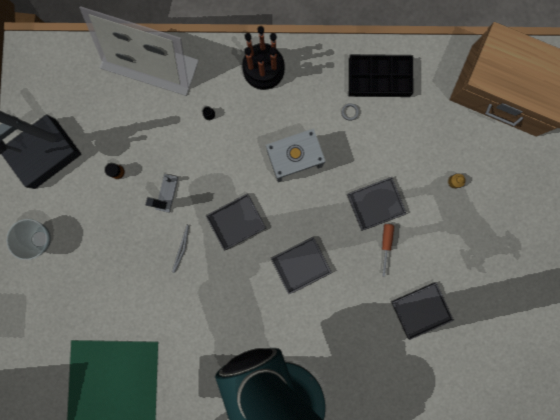

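View pics/scene0.png

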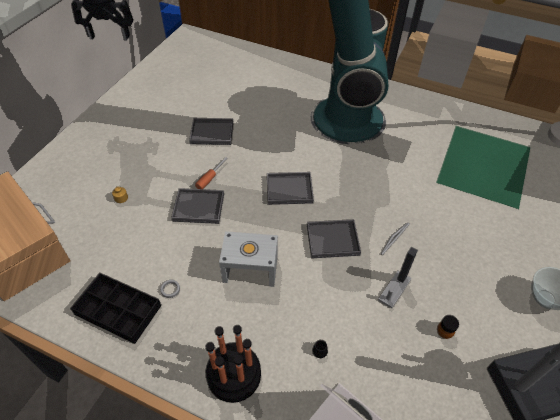

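Run:
```python
from h import *
f="pics/top0.png"
for u,v in [(237,222),(377,203),(302,265),(422,310)]:
    p=ray(f,u,v,0.01); print(p, np.hypot(*p[:2]))
a=cv2.imread(f)
A=cv2.resize(a[128:268,136:346],None,fx=3.8,fy=3.8,interpolation=cv2.INTER_CUBIC); A=cv2.convertScaleAbs(A,alpha=1.5);cv2.imwrite("pics/c1.png",A); print(A.shape)
```

```text
[0.44912235 0.11727967 0.01      ] 0.46418251581704195
[ 0.50227235 -0.23466359  0.01      ] 0.5543866090925156
[ 0.34423715 -0.04767428  0.01      ] 0.34752274024289886
[ 0.23867565 -0.34532491  0.01      ] 0.41978013251679447
(532, 798, 3)
```

View pics/c1.png

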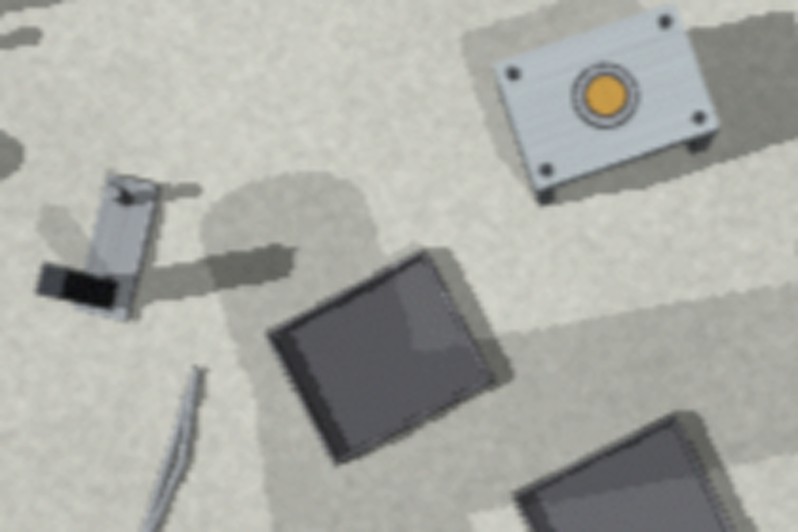

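Run:
```python
from h import *
from scipy.optimize import least_squares
f="pics/top0.png"
def fit(loc,px,x0):
    px=np.array(px)/3.8+[136-.37,128-.37]
    def g(p):
        c,s=np.cos(p[2]),np.sin(p[2])
        return np.array([np.subtract(proj(f,[p[0]+c*l[0]-s*l[1],p[1]+s*l[0]+c*l[1],l[2]]),q) for l,q in zip(loc,px)]).ravel()
    r=least_squares(g,x0); print(r.x,r.fun.round(1)); return r.x
N=fit([(.042,.06,.087),(.042,-.06,.087),(-.042,-.06,.087),(-.042,.06,.087)],[(497,65),(677,7),(718,128),(540,190)],[.58,-.03,.3])
fit([(0,0,.087)],[(605,96)],[*N[:2],N[2]])
Y=fit([(.014,.018,.008),(.014,-.018,.008),(-.08,-.018,.008),(0,0,.045),(-.057,-.0,.12)],[(110,172),(160,182),(132,320),(118,190),(60,285)],[.53,.22,-.2])
print(proj("pics/scene0.png",[N[0],N[1],.087]),proj("pics/scene0.png",[Y[0],Y[1],.045]))
hx=Y[0]-.065*np.cos(Y[2]),Y[1]-.065*np.sin(Y[2]); print(hx,proj("pics/scene0.png",[*hx,.12]))
np.save("NY.npy",[N,Y])
a=cv2.imread("pics/scene0.png")
A=cv2.resize(a[220:320,210:430],None,fx=3.6,fy=3.6,interpolation=cv2.INTER_CUBIC);cv2.imwrite("pics/c2.png",A)
```

```text
[ 0.6113137  -0.02636817  0.33962719] [-0.5 -0.1  0.1 -0.9  0.9  0.5 -0.5  0.4]
[ 0.61208548 -0.02449421  0.33962719] [-0. -0.]
[ 0.55184795  0.2905808  -0.16750648] [-0.3  1.1  0.3  1.   0.3  0.9 -0.7  1.1  0.3 -3.8]
(np.float64(247.76524915989134), np.float64(246.87667580098224)) (np.float64(389.68957138311885), np.float64(288.14234250058877))
(np.float64(0.48775771690817493), np.float64(0.30141787290298433)) (np.float64(409.6823455844), np.float64(248.62295047292034))
```

View pics/c2.png

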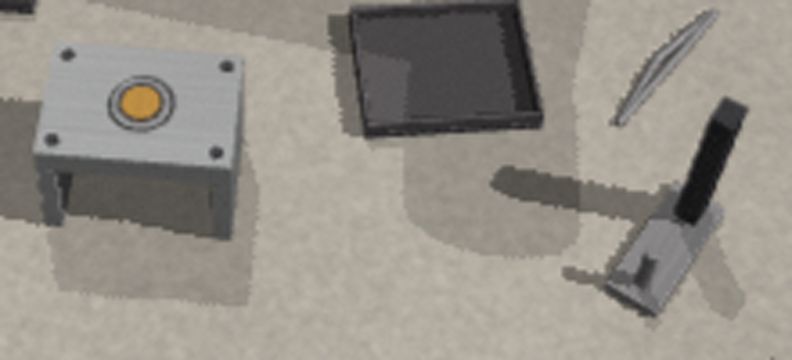

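Run:
```python
from h import *
from scipy.optimize import least_squares
T,S="pics/top0.png","pics/scene0.png"
t=lambda u,v:(T,u/3.8+135.63,v/3.8+127.63)
s=lambda u,v:(S,u/3.6+209.64,v/3.6+219.64)
obs=[((.014,.018,.008),t(110,172)),((.014,-.018,.008),t(160,182)),((-.08,-.018,.008),t(132,320)),((-.065,0,.12),t(52,281)),((-.065,0,.12),s(735,104)),((.014,.018,.008),s(655,315)),((.014,-.018,.008),s(606,284)),((0,0,.045),s(648,257)),((-.08,.018,.008),s(720,214))]
def g(p):
    c,n=np.cos(p[2]),np.sin(p[2])
    return np.array([np.subtract(proj(o[0],[p[0]+c*l[0]-n*l[1],p[1]+n*l[0]+c*l[1],l[2]]),o[1:]) for l,o in obs]).ravel()
r=least_squares(g,[.55,.29,-.17],loss='soft_l1');print(r.x,g(r.x).reshape(-1,2).round(1))
Y=r.x;print(Y[0]-.065*np.cos(Y[2]),Y[1]-.065*np.sin(Y[2]))
print(np.degrees(Y[2]))
```

```text
[ 0.5549808   0.2927449  -0.18963535] [[-1.  -0.2]
 [-0.4 -0. ]
 [-1.2 -0.3]
 [ 0.2 -0.8]
 [-2.9  1.9]
 [-0.2 -0.5]
 [-0.9 -0.3]
 [ 0.6 -1.4]
 [ 0.5 -2.1]]
0.4911460477113097 0.3049974550293932
-10.8653052448148
```

```bash
python3 -m inch '[[[0,0,-2.75,16,62,0,85],[0,0,-2.75,16,62,0,85],[0,0,-2.75,16,62,0,85],[0,0,-2.75,16,62,0,85],[0,0,-2.75,16,62,0,85],[0,0,-2.75,16,62,0,85],[0,0,-2.75,16,62,0,85],[0,0,-2.75,16,62,0,85],[0,0,-2.75,16,62,0,85],[0,0,-2.75,16,62,0,85],[0,0,-2.75,16,62,0,85],[0,0,-2.75,16,62,0,85]]]'
```

```text
clock: 1.6
tool_pos: [0.4413, 0.1029, 0.205]
eef_rot: [3.141, -0.0, -0.191]
contact_force: [0.8, -0.1, 0.4]
width: 0.0851
grasp_force: 0.0
```

```bash
python3 -m inch '[[[0,0,0,10,50,0,40],[0,0,0,10,50,0,40],[0,0,0,5,30,0,40],[0,0,0,0,0,0,40],[0,0,0,0,0,0,40]]]'
python3 - <<'E'
from h import *
d=shot("wrist","pics/w1.png"); print(d["view"].round(3)); print(monitor.get_state()["q"])
print(proj("pics/w1.png",[.491,.305,.12]),proj("pics/w1.png",[.555,.293,.045]))
E
```

```text
clock: 2.22
tool_pos: [0.4659, 0.2301, 0.2046]
eef_rot: [3.14, 0.001, -0.19]
contact_force: [0.5, 0.1, -0.0]
width: 0.0402
grasp_force: 0.0
[[-0.189 -0.982  0.002  0.314]
 [-0.927  0.179  0.33   0.348]
 [-0.324  0.061 -0.944  0.517]
 [ 0.     0.     0.     1.   ]]
[ 4.10530314e-01 -3.08203025e-02  1.93191376e+00 -4.42798775e-04
  1.24154206e+00  2.17220857e+00]
(np.float64(180.69231313147355), np.float64(197.65900525614296)) (np.float64(195.13270838091012), np.float64(112.67258184152205))
```

View pics/w1.png

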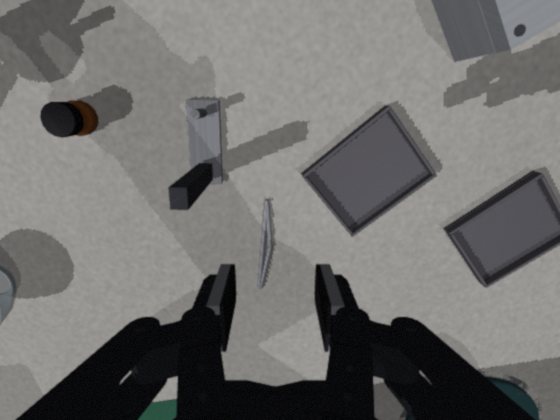

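Run:
```python
from h import *
f="pics/w1.png"
for u,v in [(187,100),(218,99),(223,182)]: print(ray(f,u,v,.008))
a,b,c=[ray(f,u,v,.008) for u,v in [(187,100),(218,99),(223,182)]]
print(np.arctan2(*(b-c)[1::-1]), np.linalg.norm(b-c), np.linalg.norm(a-b), ray(f,200,113,.045),ray(f,180,197,.12))
A=cv2.imread(f)[80:220,150:250]; cv2.imwrite("pics/w1c.png",cv2.resize(A,None,fx=4,fy=4,interpolation=cv2.INTER_CUBIC)[:, :])
```

```text
[0.56990751 0.30697698 0.008     ]
[0.56456038 0.27374116 0.008     ]
[0.47407292 0.29067574 0.008     ]
-0.18500828088208487 0.0920584546900073 0.033663208842009275 [0.55379628 0.2883695  0.045     ] [0.49165769 0.30540174 0.12      ]
```

View pics/w1c.png

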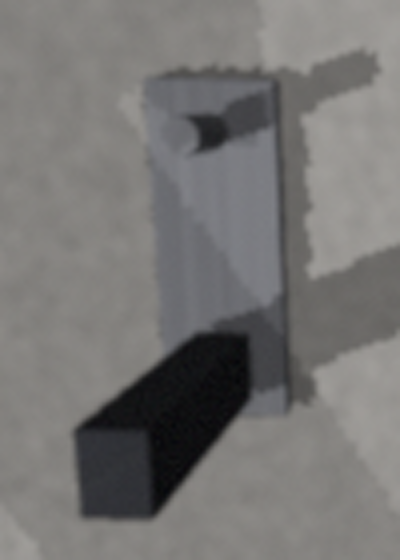

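```bash
python3 -m inch '[[[0,0,0,12.5,37.5,0,40],[0,0,0,12.5,37.5,0,40],[0,0,0,0,0,-40,40],[0,0,0,0,0,-40,40],[0,0,0,0,0,-30,40],[0,0,0,0,0,-9,40],[0,0,0,0,0,0,40]]]'
```

```text
clock: 3.15
tool_pos: [0.4915, 0.3049, 0.0861]
eef_rot: [3.141, 0.0, -0.191]
contact_force: [0.6, 0.1, 0.4]
width: 0.04
grasp_force: 0.0
```

```bash
python3 -m inch '[[[0,0,0,0,0,0,5],[0,0,0,0,0,0,5],[0,0,0,0,0,0,5],[0,0,0,0,0,0,5],[0,0,0,0,0,0,5],[0,0,0,0,0,0,5]]]'
```

```text
clock: 3.9
tool_pos: [0.4929, 0.3068, 0.0882]
eef_rot: [-3.139, -0.003, -0.19]
contact_force: [-0.8, 0.4, 6.2]
width: 0.0134
grasp_force: 59.1
```

```bash
python3 -m inch '[[[0,0,0,0,0,15,5],[0,0,0,0,0,20,5],[0,0,0,0,0,0,5],[0,0,0,0,0,0,5]]]'
```

```text
clock: 4.4
tool_pos: [0.4912, 0.3057, 0.1211]
eef_rot: [3.142, 0.0, -0.19]
contact_force: [0.5, -0.5, -4.6]
width: 0.0133
grasp_force: 59.0
```

```bash
python3 -m inch '[[[0,0,2,-2,-20,0,5],[0,0,4,-2,-40,0,5],[0,0,4,-2,-45,0,5],[0,0,4,-2,-45,0,5],[0,0,4,-2,-45,0,5],[0,0,4,-2,-45,0,5],[0,0,4,-2,-45,0,5],[0,0,3,-2,-45,0,5],[0,0,1.4,-2,-30,0,5],[0,0,0,-2,-20,0,5],[0,0,0,0,0,0,5],[0,0,0,0,0,0,5]]]'
python3 - <<'E'
from h import *
d=shot("wrist","pics/w2.png"); shot("scene","pics/s2.png"); shot("top","pics/t2.png")
A=cv2.imread("pics/w2.png"); B=cv2.imread("pics/s2.png")[200:320,190:430]
B=cv2.resize(B,(560,280),interpolation=cv2.INTER_CUBIC)
C=np.vstack([A[:300],B]);cv2.imwrite("pics/c3.png",C)
E
```

```text
clock: 5.9
tool_pos: [0.4709, -0.0737, 0.1205]
eef_rot: [-3.141, 0.001, 0.34]
contact_force: [0.1, 0.0, -4.5]
width: 0.0133
grasp_force: 59.1
```

View pics/c3.png

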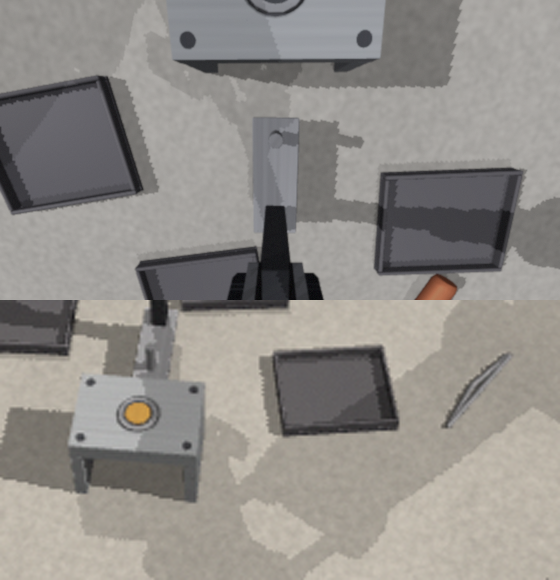

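Run:
```python
from h import *
f="pics/w2.png"
l=ray(f,173,61,.087);r=ray(f,383,59,.087);print(l,r,np.linalg.norm(l-r))
e=(l-r)[:2];th=np.arctan2(-e[0],e[1]);print("yaw",th)
x=np.array([np.cos(th),np.sin(th)]);y=np.array([-x[1],x[0]])
N=(l+r)[:2]/2+.042*x;print("N wrist",N)
for z in(.077,.079,.081):
    t=ray(f,276,138,z)[:2];d=t-N;print("tip",t,d@x,d@y)
l2=ray(f,188,40,.087);r2=ray(f,364,39,.087);e=(l2-r2);print("yaw scr",np.arctan2(-e[0],e[1]),np.linalg.norm(e))
# scene brass
print(ray("pics/s2.png",190+137*240/560,200+(412-300)*120/280,.087))
```

```text
[0.55299507 0.01787323 0.087     ] [ 0.59442641 -0.09613136  0.087     ] 0.12129963707385047
yaw 0.34857830457525163
N wrist [ 0.61318483 -0.02478347]
tip [ 0.5308377  -0.05323262] -0.08711186047983766 0.0013884482134899519
tip [ 0.53103268 -0.05315945] -0.0869036175514844 0.001390617067475262
tip [ 0.53122766 -0.05308628] -0.08669537462313115 0.0013927859214605653
yaw scr 0.34492921139150284 0.0997356646111314
[ 0.61310339 -0.02308639  0.087     ]
```

```bash
python3 -m inch '[[[0,0,0,0,0,-12,5],[0,0,0,0,0,-11,5],[0,0,0,12,4,0,5],[0,0,0,20,7,0,5],[0,0,0,20,7,0,5],[0,0,0,12,4,0,5],[0,0,0,8,2,0,5],[0,0,0,0,0,0,5]]]'; python3 -m inch '[[[0,0,0,0,0,3,5],[0,0,0,0,0,0,5]]]';  python3 -m inch '[[[0,0,0,0,0,1,5],[0,0,0,0,0,0,5]]]'
```

```text
clock: 7.05
tool_pos: [0.5441, -0.05, 0.0981]
eef_rot: [3.141, -0.0, 0.341]
contact_force: [-1.2, 0.2, -3.1]
width: 0.013
grasp_force: 59.1
clock: 7.3
tool_pos: [0.5432, -0.0504, 0.1014]
eef_rot: [3.141, -0.0, 0.34]
contact_force: [0.6, -0.9, -2.8]
width: 0.0134
grasp_force: 59.0
clock: 7.55
tool_pos: [0.5433, -0.0503, 0.1023]
eef_rot: [3.141, -0.0, 0.34]
contact_force: [-0.4, -0.1, -4.6]
width: 0.0132
grasp_force: 59.1
```

```bash
python3 -m inch '[[[0,0,0,0,0,1,5],[0,0,0,0,0,0,5]]]';  python3 -m inch '[[[0,0,0,0,0,1,5],[0,0,0,0,0,0,5]]]'
```

```text
clock: 7.8
tool_pos: [0.5435, -0.0502, 0.1032]
eef_rot: [3.142, -0.0, 0.34]
contact_force: [0.5, 0.5, -3.6]
width: 0.013
grasp_force: 59.0
clock: 8.05
tool_pos: [0.5435, -0.0502, 0.1042]
eef_rot: [3.142, -0.0, 0.34]
contact_force: [0.4, -0.3, -3.5]
width: 0.0134
grasp_force: 59.0
```

```bash
python3 -m inch '[[[0,0,0,0,0,1,5],[0,0,0,0,0,0,5]]]';  python3 -m inch '[[[0,0,0,0,0,1,5],[0,0,0,0,0,0,5]]]'
```

```text
clock: 8.3
tool_pos: [0.5435, -0.0502, 0.1052]
eef_rot: [3.142, -0.0, 0.34]
contact_force: [0.2, 0.3, -3.7]
width: 0.0136
grasp_force: 59.0
clock: 8.55
tool_pos: [0.5435, -0.0502, 0.1062]
eef_rot: [3.142, -0.0, 0.34]
contact_force: [0.2, 0.5, -3.6]
width: 0.0133
grasp_force: 59.0
```

```bash
python3 -m inch '[[[0,0,0,0,0,1,5],[0,0,0,0,0,0,5]]]';  python3 -m inch '[[[0,0,0,0,0,1,5],[0,0,0,0,0,0,5]]]'
python3 - <<'E'
from h import *
shot("scene","pics/s3.png")
A=cv2.imread("pics/s3.png")[200:300,190:310];cv2.imwrite("pics/c4.png",cv2.resize(A,(720,600),interpolation=cv2.INTER_CUBIC))
E
```

```text
clock: 8.8
tool_pos: [0.5433, -0.0501, 0.1069]
eef_rot: [-3.141, 0.0, 0.34]
contact_force: [1.2, -0.4, -4.9]
width: 0.0132
grasp_force: 58.9
clock: 9.05
tool_pos: [0.5433, -0.0501, 0.1077]
eef_rot: [-3.141, 0.0, 0.34]
contact_force: [2.2, 0.0, -7.6]
width: 0.0135
grasp_force: 58.6
```

```bash
python3 -m inch '[[[0,0,0,-0.5,2.7,0.3,5],[0,0,0,0,0,0,5]]]';  python3 -m inch '[[[0,0,0,-0.1,2,0,5],[0,0,0,0,0,0,5]]]'; python3 -m inch '[[[0,0,0,0.3,2,0,5],[0,0,0,0,0,0,5]]]'
```

```text
clock: 9.35
tool_pos: [0.5426, -0.0476, 0.1083]
eef_rot: [3.141, 0.001, 0.341]
contact_force: [0.7, 0.0, -8.3]
width: 0.0132
grasp_force: 58.7
clock: 9.6
tool_pos: [0.5425, -0.0455, 0.1084]
eef_rot: [-3.141, 0.001, 0.341]
contact_force: [-0.5, -1.2, -6.1]
width: 0.0133
grasp_force: 58.8
clock: 9.85
tool_pos: [0.5429, -0.0433, 0.1084]
eef_rot: [-3.141, 0.0, 0.341]
contact_force: [-0.1, -0.9, -6.2]
width: 0.0131
grasp_force: 58.8
```

```bash
python3 -m inch '[[[0,0,0,0.7,1.8,0.5,5],[0,0,0,0,0,0,5]]]';  python3 -m inch '[[[0,0,0,1,1.7,0.2,5],[0,0,0,0,0,0,5]]]'; python3 -m inch '[[[0,0,0,1.4,1.5,0.2,5],[0,0,0,0,0,0,5]]]'
```

```text
clock: 10.1
tool_pos: [0.5437, -0.0415, 0.1088]
eef_rot: [-3.141, 0.0, 0.341]
contact_force: [-0.5, -0.8, -7.4]
width: 0.0134
grasp_force: 58.8
clock: 10.35
tool_pos: [0.5447, -0.0398, 0.109]
eef_rot: [-3.141, 0.0, 0.341]
contact_force: [0.2, -0.3, -7.3]
width: 0.0135
grasp_force: 58.7
clock: 10.6
tool_pos: [0.5462, -0.0383, 0.1092]
eef_rot: [-3.141, 0.0, 0.341]
contact_force: [-0.5, -0.8, -7.5]
width: 0.0134
grasp_force: 58.7
```

```bash
python3 -m inch '[[[0,0,0,1.6,1.2,0.2,5],[0,0,0,0,0,0,5]]]';  python3 -m inch '[[[0,0,0,1,0.5,0.1,5],[0,0,0,0,0,0,5]]]'
```

```text
clock: 10.85
tool_pos: [0.5478, -0.0371, 0.1094]
eef_rot: [-3.141, 0.0, 0.341]
contact_force: [-1.0, -0.4, -6.7]
width: 0.0133
grasp_force: 58.7
clock: 11.1
tool_pos: [0.5488, -0.0367, 0.1095]
eef_rot: [-3.141, 0.0, 0.34]
contact_force: [-1.2, -0.2, -6.7]
width: 0.0136
grasp_force: 58.7
```

```bash
python3 -m inch '[[[0,0,0,0,0,-2.5,5],[0,0,0,-2.6,-6.8,0,5],[0,0,0,-2.6,-6.8,0,5],[0,0,0,0,0,2,5],[0,0,0,0,0,0,5]]]';  python3 -m inch '[[[0,0,0,0,0,0.5,5],[0,0,0,0,0,0,5]]]'; python3 -m inch '[[[0,0,0,0.8,-1.6,0.3,5],[0,0,0,0,0,0,5]]]'
```

```text
clock: 11.72
tool_pos: [0.544, -0.0499, 0.1096]
eef_rot: [-3.141, -0.001, 0.34]
contact_force: [1.1, 3.4, -4.1]
width: 0.0134
grasp_force: 59.2
clock: 11.98
tool_pos: [0.5438, -0.05, 0.1096]
eef_rot: [-3.141, -0.001, 0.341]
contact_force: [2.3, 4.9, -6.4]
width: 0.0133
grasp_force: 59.1
clock: 12.22
tool_pos: [0.5442, -0.0513, 0.1096]
eef_rot: [-3.14, 0.0, 0.341]
contact_force: [1.3, 6.0, -5.6]
width: 0.0135
grasp_force: 59.2
```

```bash
python3 -m inch '[[[0,0,0,0,1.5,0,5],[0,0,0,0,0,0,5]]]';  python3 -m inch '[[[0,0,0,0,0,1,5],[0,0,0,0,0,0,5]]]'
```

```text
clock: 12.48
tool_pos: [0.5442, -0.0503, 0.1098]
eef_rot: [-3.141, 0.0, 0.341]
contact_force: [0.4, 5.5, -4.5]
width: 0.0134
grasp_force: 59.2
clock: 12.72
tool_pos: [0.5444, -0.0503, 0.1107]
eef_rot: [-3.141, 0.0, 0.34]
contact_force: [1.1, 4.8, -5.1]
width: 0.0132
grasp_force: 59.1
```

Run:
```python
from h import *
s=monitor.get_state();print(s["contact_force"],s["ft_torque"],s["tool_pos"])
shot("wrist","pics/w4.png");shot("scene","pics/s4.png")
A=cv2.imread("pics/w4.png"); B=cv2.imread("pics/s4.png")[190:310,170:330]
B=cv2.resize(B,(400,300),interpolation=cv2.INTER_CUBIC)
C=np.zeros((600,560,3),np.uint8);C[:300]=A[:300];C[300:,:400]=B;cv2.imwrite("pics/c5.png",C)
```

```text
[ 1.13960325  4.84014157 -5.07141019] [ 1.12700975 -0.11975704  0.27736335] [ 0.54435529 -0.05025362  0.11073342]
```

View pics/c5.png

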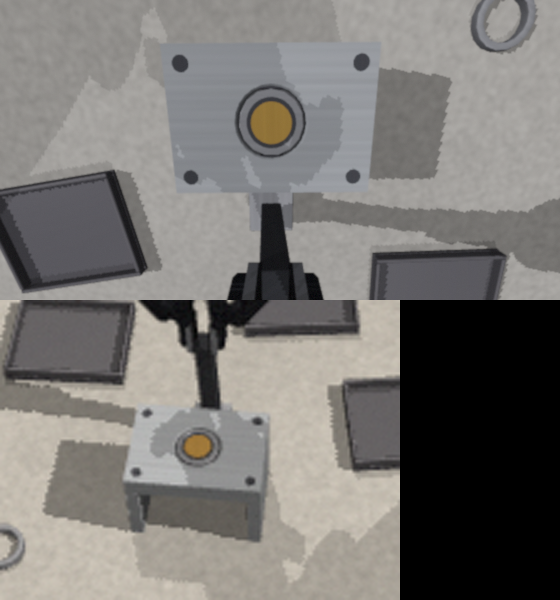

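```bash
python3 -m inch '[[[0,0,0,0.3,1.5,0,5],[0,0,0,0,0,0,5]]]';  python3 -m inch '[[[0,0,0,0,0,1,5],[0,0,0,0,0,0,5]]]'
```

```text
clock: 13.08
tool_pos: [0.5446, -0.0492, 0.111]
eef_rot: [3.141, 0.0, 0.341]
contact_force: [-0.0, 3.7, -3.5]
width: 0.0131
grasp_force: 59.2
clock: 13.32
tool_pos: [0.5448, -0.0491, 0.1118]
eef_rot: [3.141, -0.0, 0.34]
contact_force: [0.9, 3.7, -5.9]
width: 0.0134
grasp_force: 59.0
```

```bash
python3 -m inch '[[[0,0,0,0.2,1.5,0,5],[0,0,0,0,0,0,5]]]';  python3 -m inch '[[[0,0,0,0.2,1.2,0.5,5],[0,0,0,0,0,0,5]]]'
```

```text
clock: 13.58
tool_pos: [0.5449, -0.0478, 0.112]
eef_rot: [3.141, 0.0, 0.341]
contact_force: [-0.2, 1.2, -4.6]
width: 0.0134
grasp_force: 59.2
clock: 13.82
tool_pos: [0.5452, -0.0467, 0.1125]
eef_rot: [3.141, 0.0, 0.34]
contact_force: [-0.5, 0.6, -4.0]
width: 0.0134
grasp_force: 59.2
```

```bash
python3 -m inch '[[[0,0,0,0,0,1,5],[0,0,0,0,0,0,5]]]';  python3 -m inch '[[[0,0,0,0,0,1,5],[0,0,0,0,0,0,5]]]';python3 -m inch '[[[0,0,0,0,0,1,5],[0,0,0,0,0,0,5]]]'
```

```text
clock: 14.08
tool_pos: [0.5454, -0.0463, 0.113]
eef_rot: [3.141, -0.001, 0.34]
contact_force: [3.5, 0.8, -9.6]
width: 0.0136
grasp_force: 58.8
clock: 14.32
tool_pos: [0.5456, -0.046, 0.1137]
eef_rot: [-3.142, -0.001, 0.34]
contact_force: [5.3, 1.7, -12.2]
width: 0.0133
grasp_force: 58.7
clock: 14.58
tool_pos: [0.5455, -0.0459, 0.1145]
eef_rot: [-3.141, -0.001, 0.34]
contact_force: [4.9, 1.9, -13.1]
width: 0.0134
grasp_force: 58.7
```

```bash
python3 -m inch '[[[0,0,0,1.1,0.4,0,5],[0,0,0,0,0,0,5]]]';  python3 -m inch '[[[0,0,0,0,0,1,5],[0,0,0,0,0,0,5]]]'; python3 -m inch '[[[0,0,0,0,0,1,5],[0,0,0,0,0,0,5]]]'
```

```text
clock: 14.82
tool_pos: [0.546, -0.0458, 0.1149]
eef_rot: [-3.141, 0.001, 0.34]
contact_force: [4.1, 0.8, -10.9]
width: 0.0134
grasp_force: 58.9
clock: 15.08
tool_pos: [0.5463, -0.0457, 0.1158]
eef_rot: [-3.141, -0.0, 0.34]
contact_force: [6.0, 1.4, -13.7]
width: 0.0137
grasp_force: 58.7
clock: 15.32
tool_pos: [0.5462, -0.0456, 0.1167]
eef_rot: [-3.141, -0.0, 0.34]
contact_force: [5.7, 1.1, -13.5]
width: 0.0134
grasp_force: 58.7
```

```bash
cat >> h.py <<'E'
def brass(f,c=(248,247),w=14):
    a=cv2.imread(f).astype(int);m=(a[...,2]-a[...,0]>60);k=np.zeros_like(m);k[c[1]-w:c[1]+w,c[0]-w:c[0]+w]=1;m&=k
    v,u=np.nonzero(m);return u.mean().round(2),v.mean().round(2),len(u)
E
python3 - <<'E'
from h import *
shot("scene","pics/s5.png")
for n in "0 2 3 4 5".split():
    f=f"pics/{'scene' if n=='0' else 's'}{n}.png"; f=f if n!='0' else "pics/scene0.png"; print(n,brass(f))
for z in(.087,.09,.097): print(proj("pics/s5.png",[.6128,-.0245,z]))
E
```

```text
0 (np.float64(248.57), np.float64(248.0), 76)
2 (np.float64(248.57), np.float64(248.0), 76)
3 (np.float64(248.63), np.float64(248.03), 75)
4 (np.float64(248.63), np.float64(248.03), 75)
5 (np.float64(248.56), np.float64(247.39), 70)
(np.float64(248.20848050111385), np.float64(247.67352295664244))
(np.float64(248.15062417448098), np.float64(246.90326088031088))
(np.float64(248.014631264272), np.float64(245.09273837602848))
```

```bash
python3 -m inch '[[[0,0,0,0.5,0.2,1,5],[0,0,0,0,0,1,5],[0,0,0,0,0,0,5]]]';  python3 -m inch '[[[0,0,0,0.3,0,1,5],[0,0,0,0,0,1,5],[0,0,0,0,0,0,5]]]'
python3 - <<'E'
from h import *
shot("scene","pics/s6.png");print(brass("pics/s6.png"))
E
```

```text
clock: 15.75
tool_pos: [0.5465, -0.0455, 0.1184]
eef_rot: [-3.141, 0.0, 0.34]
contact_force: [5.8, 1.2, -15.2]
width: 0.0136
grasp_force: 58.7
clock: 16.12
tool_pos: [0.5467, -0.0454, 0.1202]
eef_rot: [-3.141, 0.001, 0.34]
contact_force: [5.5, 0.8, -16.1]
width: 0.0135
grasp_force: 58.7
(np.float64(248.5), np.float64(246.6), 70)
```

```bash
python3 -m inch '[[[0,0,0,0.3,0,1,5],[0,0,0,0,0,1,5],[0,0,0,0,0,0,5]]]';  python3 -m inch '[[[0,0,0,0.3,0,1,5],[0,0,0,0,0,1,5],[0,0,0,0,0,0,5]]]'; python3 -m inch '[[[0,0,0,0,0,1,5],[0,0,0,0,0,0,5]]]'
python3 - <<'E'
from h import *
shot("scene","pics/s7.png");print(brass("pics/s7.png"))
E
```

```text
clock: 16.55
tool_pos: [0.5468, -0.0454, 0.1221]
eef_rot: [-3.141, 0.001, 0.34]
contact_force: [4.9, 1.2, -16.2]
width: 0.0136
grasp_force: 58.7
clock: 16.92
tool_pos: [0.5469, -0.0453, 0.1239]
eef_rot: [-3.14, 0.001, 0.34]
contact_force: [5.6, 1.8, -16.4]
width: 0.0134
grasp_force: 58.8
clock: 17.18
tool_pos: [0.5469, -0.0453, 0.1249]
eef_rot: [-3.14, 0.001, 0.34]
contact_force: [6.6, 1.4, -15.2]
width: 0.0136
grasp_force: 58.8
(np.float64(248.51), np.float64(245.43), 69)
```

```bash
python3 -m inch '[[[0,0,0,0,0,0.7,5],[0,0,0,0,0,0,5]]]';  python3 -m inch '[[[0,0,0,0,0,-4,5],[0,0,0,0,0,-6,5],[0,0,0,0,0,-6,5],[0,0,0,0,0,0,5]]]'; python3 -m inch '[[[0,0,0,0,0,-3,5],[0,0,0,0,0,-3,5],[0,0,0,0,0,0,5]]]'
python3 - <<'E'
from h import *
shot("scene","pics/s8.png");print(brass("pics/s8.png"))
E
```

```text
clock: 17.48
tool_pos: [0.5468, -0.0453, 0.1256]
eef_rot: [-3.14, 0.001, 0.34]
contact_force: [5.1, 0.9, -15.9]
width: 0.0133
grasp_force: 58.8
clock: 17.98
tool_pos: [0.5473, -0.0458, 0.1107]
eef_rot: [-3.142, 0.001, 0.34]
contact_force: [-0.4, -0.7, -4.4]
width: 0.0135
grasp_force: 60.1
clock: 18.35
tool_pos: [0.5476, -0.0457, 0.1048]
eef_rot: [3.142, 0.0, 0.34]
contact_force: [0.4, -0.1, -3.5]
width: 0.0133
grasp_force: 60.1
(np.float64(248.46), np.float64(245.19), 74)
```

```bash
python3 -m inch '[[[0,0,0,0,0,-2,5],[0,0,0,0,0,0,5]]]';  python3 -m inch '[[[0,0,0,-7,-2.5,0,5],[0,0,0,0,0,0,5]]]'
```

```text
clock: 18.65
tool_pos: [0.5475, -0.0457, 0.1029]
eef_rot: [-3.142, 0.0, 0.34]
contact_force: [-0.4, -0.7, -3.6]
width: 0.0134
grasp_force: 60.1
clock: 18.9
tool_pos: [0.5397, -0.0483, 0.1029]
eef_rot: [-3.141, 0.001, 0.34]
contact_force: [1.4, 0.4, -3.7]
width: 0.0135
grasp_force: 60.1
```

```bash
python3 -m inch '[[[0,0,0,-14,-5,0,5],[0,0,0,-20,-7,0,5],[0,0,0,-20,-7,0,5],[0,0,0,-15,-5.5,0,5],[0,0,0,0,0,10,5],[0,0,0,0,0,18,5],[0,0,0,0,0,0,5]]]'
```

```text
clock: 19.77
tool_pos: [0.4749, -0.0731, 0.1344]
eef_rot: [3.138, -0.006, 0.341]
contact_force: [0.3, 0.9, -4.2]
width: 0.0136
grasp_force: 60.1
```

```bash
python3 -m inch '[[[0,0,-1.4,1.6,20,0,5],[0,0,-3,1.6,38,0,5],[0,0,-4,1.6,45,0,5],[0,0,-4,1.6,45,0,5],[0,0,-4,1.6,45,0,5],[0,0,-4,1.6,45,0,5],[0,0,-4,1.6,45,0,5],[0,0,-4,1.6,45,0,5],[0,0,-2,1.6,30,0,5],[0,0,0,1.6,20,0,5],[0,0,0,0,0,-15,5],[0,0,0,0,0,-12,5]]]'; python3 -m inch '[[[0,0,0,0,0,-5,5],[0,0,0,0,0,0,5]]]'
python3 - <<'E'
from h import *
shot("wrist","pics/w9.png");shot("scene","pics/s9.png")
A=cv2.imread("pics/w9.png"); B=cv2.imread("pics/s9.png")[230:330,330:490]
C=np.zeros((600,560,3),np.uint8);C[:300]=A[:300];C[300:,:480]=cv2.resize(B,(480,300),interpolation=cv2.INTER_CUBIC);cv2.imwrite("pics/c6.png",C)
E
```

```text
clock: 21.28
tool_pos: [0.4868, 0.304, 0.1023]
eef_rot: [3.139, 0.002, -0.19]
contact_force: [-0.1, -0.6, -4.7]
width: 0.0128
grasp_force: 60.1
clock: 21.52
tool_pos: [0.487, 0.304, 0.098]
eef_rot: [3.14, 0.002, -0.191]
contact_force: [0.1, -0.5, -3.1]
width: 0.0134
grasp_force: 60.1
```

View pics/c6.png

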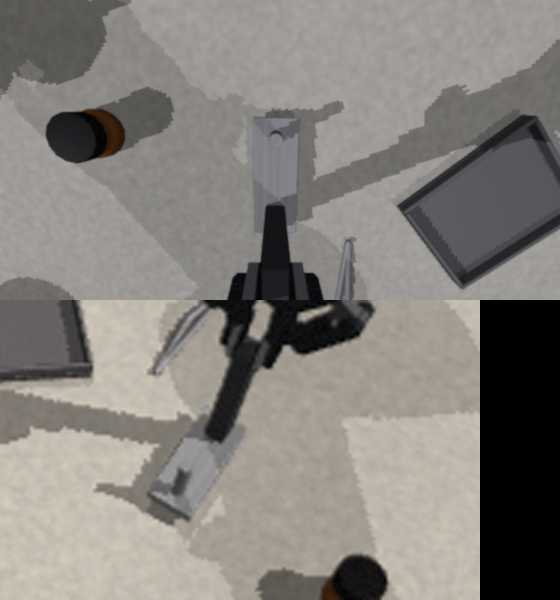

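```bash
python3 -m inch '[[[0,0,0,0,0,-3,5],[0,0,0,0,0,0,5]]]'; python3 -m inch '[[[0,0,0,0,0,-1.5,5],[0,0,0,0,0,0,5]]]';  python3 -m inch '[[[0,0,0,0,0,-1,5],[0,0,0,0,0,0,5]]]'
```

```text
clock: 21.88
tool_pos: [0.4876, 0.3053, 0.0962]
eef_rot: [-3.141, -0.0, -0.19]
contact_force: [-0.5, -0.4, -3.9]
width: 0.0133
grasp_force: 60.1
clock: 22.12
tool_pos: [0.4875, 0.3053, 0.0945]
eef_rot: [3.141, 0.0, -0.19]
contact_force: [0.1, -0.6, -3.7]
width: 0.0135
grasp_force: 60.1
clock: 22.38
tool_pos: [0.4875, 0.3053, 0.0935]
eef_rot: [3.141, 0.0, -0.19]
contact_force: [0.5, -0.4, -4.8]
width: 0.0133
grasp_force: 60.1
```

```bash
python3 -m inch '[[[0,0,0,0,0,-1,5],[0,0,0,0,0,0,5]]]'; python3 -m inch '[[[0,0,0,0,0,-1,5],[0,0,0,0,0,0,5]]]';  python3 -m inch '[[[0,0,0,0,0,-1,5],[0,0,0,0,0,0,5]]]'
```

```text
clock: 22.62
tool_pos: [0.4875, 0.3053, 0.0925]
eef_rot: [3.141, 0.0, -0.19]
contact_force: [-0.0, 0.5, -3.3]
width: 0.0133
grasp_force: 60.1
clock: 22.88
tool_pos: [0.4875, 0.3053, 0.0915]
eef_rot: [3.141, 0.0, -0.19]
contact_force: [-0.6, 0.4, -3.5]
width: 0.0137
grasp_force: 60.1
clock: 23.12
tool_pos: [0.4875, 0.3053, 0.0905]
eef_rot: [3.141, 0.0, -0.19]
contact_force: [-0.9, 0.0, -4.0]
width: 0.0135
grasp_force: 60.1
```

```bash
python3 -m inch '[[[0,0,0,0,0,-1,5],[0,0,0,0,0,0,5]]]'; python3 -m inch '[[[0,0,0,0,0,-1,5],[0,0,0,0,0,0,5]]]';  python3 -m inch '[[[0,0,0,0,0,-1,5],[0,0,0,0,0,0,5]]]'
```

```text
clock: 23.38
tool_pos: [0.4876, 0.3053, 0.0895]
eef_rot: [3.142, 0.0, -0.19]
contact_force: [-0.5, -0.6, -4.3]
width: 0.0134
grasp_force: 60.1
clock: 23.62
tool_pos: [0.4877, 0.3055, 0.0888]
eef_rot: [-3.141, -0.0, -0.19]
contact_force: [-0.2, -0.4, -2.0]
width: 0.0136
grasp_force: 60.3
clock: 23.88
tool_pos: [0.4877, 0.3057, 0.0883]
eef_rot: [-3.141, -0.0, -0.19]
contact_force: [-3.7, 0.3, 2.9]
width: 0.0136
grasp_force: 60.8
```

```bash
python3 -m inch '[[[0,0,0,0,0,0,40],[0,0,0,0,0,0,40],[0,0,0,0,0,0,40],[0,0,0,0,0,10,40],[0,0,0,0,0,40,46],[0,0,0,0,0,50,46],[0,0,0,0,0,12,46]]]'; python3 -m inch '[[[0,0,3.4,10,-28,0,46],[0,0,4,17,-45,0,46],[0,0,4,17,-45,0,46],[0,0,4,17,-45,0,46],[0,0,4,17,-45,0,46],[0,0,4,17,-45,0,46],[0,0,4,17,-45,0,46],[0,0,3,13,-32,0,46],[0,0,0,0,0,0,46],[0,0,0,0,0,0,46]]]'
python3 - <<'E'
from h import *
s=monitor.get_state()
shot("wrist","pics/w10.png");shot("scene","pics/s10.png")
f="pics/w10.png";c=proj(f,[.6128,-.0245,.098]);print(c)
u,v,n=brass(f,(int(c[0]),int(c[1])),40);print(u,v,n,ray(f,u,v,.098),s["tool_pos"],s["eef_rot"]);print(brass("pics/s10.png"))
E
```

```text
clock: 24.75
tool_pos: [0.4903, 0.3068, 0.2051]
eef_rot: [-3.136, -0.007, -0.19]
contact_force: [-0.1, 0.0, 0.0]
width: 0.0459
grasp_force: 0.0
clock: 26.0
tool_pos: [0.612, -0.0244, 0.199]
eef_rot: [-3.141, 0.001, 0.34]
contact_force: [-1.3, 0.9, 0.1]
width: 0.046
grasp_force: 0.0
(np.float64(275.4300420970662), np.float64(202.9888382104013))
274.5 201.96 529 [ 0.61342795 -0.02340049  0.098     ] [ 0.61201315 -0.02435698  0.19898768] [-3.14058432e+00  1.04045575e-03  3.39528051e-01]
(np.float64(248.37), np.float64(245.14), 78)
```

```bash
python3 -m inch '[[[0,0,0,1,0.5,-30,46],[0,0,0,0,0,-40,46],[0,0,0,0,0,-25,46],[0,0,0,0,0,-8,46],[0,0,0,0,0,0,46]]]'; python3 -m inch '[[[0,0,0,0,0,-4,46],[0,0,0,0,0,-2,46],[0,0,0,0,0,0,46]]]'; python3 -m inch '[[[0,0,0,0,0,-1.5,46],[0,0,0,0,0,0,46]]]'
python3 - <<'E'
from h import *
shot("scene","pics/s11.png");print(brass("pics/s11.png"))
E
```

```text
clock: 26.72
tool_pos: [0.6134, -0.0234, 0.0966]
eef_rot: [-3.141, 0.0, 0.341]
contact_force: [0.2, -0.4, 0.3]
width: 0.0462
grasp_force: 0.0
clock: 27.1
tool_pos: [0.6139, -0.0242, 0.091]
eef_rot: [3.141, -0.001, 0.34]
contact_force: [0.0, -0.1, 1.1]
width: 0.0461
grasp_force: 0.0
clock: 27.35
tool_pos: [0.6136, -0.0242, 0.089]
eef_rot: [-3.142, 0.0, 0.34]
contact_force: [0.5, 0.1, -0.4]
width: 0.0459
grasp_force: 0.0
(np.float64(248.38), np.float64(245.28), 74)
```

```bash
python3 -m inch '[[[0,0,0,0,0,-1,46],[0,0,0,0,0,0,46]]]'; python3 -m inch '[[[0,0,0,0,0,-1,46],[0,0,0,0,0,0,46]]]'; python3 -m inch '[[[0,0,0,0,0,-1,46],[0,0,0,0,0,0,46]]]'
```

```text
clock: 27.65
tool_pos: [0.6135, -0.0242, 0.0879]
eef_rot: [-3.141, 0.0, 0.34]
contact_force: [-0.6, -0.5, -0.8]
width: 0.0465
grasp_force: 0.0
clock: 27.9
tool_pos: [0.6135, -0.0242, 0.087]
eef_rot: [-3.142, 0.0, 0.34]
contact_force: [0.3, -0.4, -0.8]
width: 0.046
grasp_force: 0.0
clock: 28.15
tool_pos: [0.6135, -0.0242, 0.0859]
eef_rot: [-3.141, 0.0, 0.34]
contact_force: [0.4, 0.2, -0.2]
width: 0.0461
grasp_force: 0.0
```

```bash
python3 -m inch '[[[0,0,0,0,0,-1,46],[0,0,0,0,0,0,46]]]'; python3 -m inch '[[[0,0,0,0,0,0,25],[0,0,0,0,0,0,25],[0,0,0,0,0,0,25],[0,0,0,0,0,0,25]]]'
```

```text
clock: 28.4
tool_pos: [0.6135, -0.0242, 0.085]
eef_rot: [-3.141, 0.0, 0.34]
contact_force: [-0.5, 0.9, 0.5]
width: 0.0463
grasp_force: 0.0
clock: 28.9
tool_pos: [0.6136, -0.0242, 0.0851]
eef_rot: [-3.142, -0.0, 0.34]
contact_force: [-1.0, 0.3, 0.3]
width: 0.0247
grasp_force: 0.0
```

```bash
python3 -m inch '[[[0,0,0,0,0,0,46],[0,0,0,0,0,0,46],[0,0,0,0,0,0,46]]]'
python3 - <<'E'
from h import *
shot("scene","pics/s12.png");print(brass("pics/s12.png"))
shot("wrist","pics/w12.png")
A=cv2.imread("pics/w12.png"); B=cv2.imread("pics/s12.png")[205:285,200:300]
C=np.zeros((600,560,3),np.uint8);C[:300]=A[100:400];C[300:,:375]=cv2.resize(B,(375,300),interpolation=cv2.INTER_CUBIC);cv2.imwrite("pics/c7.png",C)
E
```

```text
clock: 29.28
tool_pos: [0.6136, -0.0242, 0.0851]
eef_rot: [3.142, 0.0, 0.34]
contact_force: [0.1, -0.3, -0.1]
width: 0.0457
grasp_force: 0.0
(np.float64(248.44), np.float64(245.25), 73)
```

View pics/c7.png

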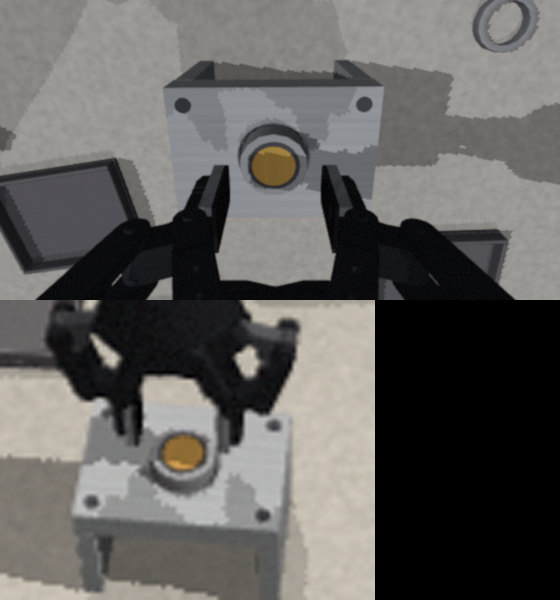

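Run:
```python
from h import *
for z in(.085,.09,.095,.1,.105,.11,.115): print(z,np.round(proj("pics/w12.png",[.6136,-.0242,z]),1),np.round(proj("pics/s12.png",[.6136,-.0242,z]),1))
print(brass("pics/w12.png",(274,265),40))
d=np.load("pics/w12.npz");V=d["view"];print(-V[:3,:3].T@V[:3,3])
d=np.load("pics/w1.npz");V=d["view"];print(-V[:3,:3].T@V[:3,3])
# yoke standing check from s12 and handle
```

```text
0.085 [274.8 255.4] [248.2 248.5]
0.09 [274.8 259.3] [248.1 247.2]
0.095 [274.8 263.5] [248.  245.9]
0.1 [274.8 267.9] [247.9 244.6]
0.105 [274.8 272.5] [247.8 243.3]
0.11 [274.8 277.4] [247.7 242. ]
0.115 [274.8 282.6] [247.6 240.7]
(np.float64(273.45), np.float64(265.4), 1268)
[0.69402756 0.00416126 0.25377033]
[0.54981351 0.21439167 0.37314178]
```

```bash
python3 -m inch '[[[0,0,0,0,0,-1.5,46],[0,0,0,0,0,-1.5,46]]]'; python3 -m inch '[[[0,0,0,0,0,-1.5,46],[0,0,0,0,0,0,46]]]'
python3 - <<'E'
from h import *
shot("wrist","pics/w13.png");shot("scene","pics/s13.png");print(brass("pics/s13.png"))
# finger tip: dark mask topmost rows left/right of the brass
for f in("pics/w10.png","pics/w12.png","pics/w13.png"):
    g=cv2.cvtColor(cv2.imread(f),cv2.COLOR_BGR2GRAY)
    for a,b in((200,232),(318,350)):
        v,u=np.nonzero(g[240:330,a:b]<28);print(f,v.min()+240,u[v==v.min()]+a)
E
```

```text
clock: 29.62
tool_pos: [0.6136, -0.0242, 0.082]
eef_rot: [-3.142, 0.0, 0.34]
contact_force: [0.1, 0.6, -0.1]
width: 0.0459
grasp_force: 0.0
clock: 29.88
tool_pos: [0.6134, -0.0242, 0.0803]
eef_rot: [-3.141, 0.0, 0.34]
contact_force: [0.4, -0.0, -0.1]
width: 0.0458
grasp_force: 0.0
(np.float64(248.44), np.float64(245.25), 73)
pics/w10.png 266 [225 226]
pics/w10.png 266 [324 325]
pics/w12.png 266 [225 226 227]
pics/w12.png 266 [323 324 325]
pics/w13.png 266 [225 226]
pics/w13.png 266 [323 324 325]
```

Run:
```python
from h import *
x=np.array([.943,.333]);y=np.array([-.333,.943]);T=np.array([.6134,-.0242])
for w in(.0458,.0485):
  for h in(0,.005,.01,.015,.02):
    print(w,h,[np.round(proj("pics/w13.png",[*(T+.011*x+s*w/2*y),.0803+h]),1) for s in(1,-1)])
for h in(0,.01,.02): print(h,[np.round(proj("pics/s13.png",[*(T+.0*x+s*w/2*y),.0803+h]),1) for s in(1,-1)])
```

```text
0.0458 0 [array([235.3, 238.3]), array([314.4, 238.4])]
0.0458 0.005 [array([234.3, 241.9]), array([315.4, 242. ])]
0.0458 0.01 [array([233.2, 245.7]), array([316.5, 245.8])]
0.0458 0.015 [array([232. , 249.7]), array([317.7, 249.8])]
0.0458 0.02 [array([230.8, 253.9]), array([318.9, 254. ])]
0.0485 0 [array([233. , 238.3]), array([316.7, 238.4])]
0.0485 0.005 [array([231.9, 241.9]), array([317.8, 242. ])]
0.0485 0.01 [array([230.7, 245.7]), array([319. , 245.8])]
0.0485 0.015 [array([229.5, 249.7]), array([320.2, 249.8])]
0.0485 0.02 [array([228.2, 253.9]), array([321.5, 254. ])]
0 [array([259.2, 250.5]), array([237.5, 248.7])]
0.01 [array([259., 248.]), array([237.3, 246.2])]
0.02 [array([258.9, 245.4]), array([237. , 243.6])]
```

```bash
python3 -m inch '[[[0,0,0,0,0,-3,46],[0,0,0,0,0,-3,46],[0,0,0,0,0,0,46]]]'; python3 -m inch '[[[0,0,0,0,0,-2,46],[0,0,0,0,0,0,46]]]'; python3 -m inch '[[[0,0,0,0,0,-2,46],[0,0,0,0,0,0,46]]]'
python3 - <<'E'
from h import *
shot("scene","pics/s14.png");print(brass("pics/s14.png"))
E
```

```text
clock: 30.35
tool_pos: [0.6132, -0.0242, 0.0741]
eef_rot: [-3.141, 0.001, 0.34]
contact_force: [0.4, 0.5, 0.6]
width: 0.0461
grasp_force: 0.0
clock: 30.6
tool_pos: [0.6135, -0.0241, 0.0724]
eef_rot: [-3.141, 0.0, 0.34]
contact_force: [-0.1, -0.3, -0.8]
width: 0.046
grasp_force: 0.0
clock: 30.85
tool_pos: [0.6134, -0.0242, 0.0704]
eef_rot: [-3.141, 0.0, 0.34]
contact_force: [-0.1, 0.8, -0.6]
width: 0.0457
grasp_force: 0.0
(np.float64(248.38), np.float64(245.28), 74)
```

```bash
python3 -m inch '[[[0,0,0,0,0,-2,46],[0,0,0,0,0,0,46]]]'; python3 -m inch '[[[0,0,0,0,0,-2,46],[0,0,0,0,0,0,46]]]'; python3 -m inch '[[[0,0,0,0,0,-1,46],[0,0,0,0,0,0,46]]]'
```

```text
clock: 31.15
tool_pos: [0.6134, -0.0242, 0.0683]
eef_rot: [-3.141, 0.0, 0.34]
contact_force: [0.8, -0.5, -0.5]
width: 0.0462
grasp_force: 0.0
clock: 31.4
tool_pos: [0.6134, -0.0241, 0.0663]
eef_rot: [-3.141, 0.0, 0.34]
contact_force: [0.3, -0.4, -1.0]
width: 0.046
grasp_force: 0.0
clock: 31.65
tool_pos: [0.6136, -0.0242, 0.0655]
eef_rot: [-3.142, 0.0, 0.34]
contact_force: [-0.7, -0.7, 0.4]
width: 0.0459
grasp_force: 0.0
```

```bash
python3 -m inch '[[[0,0,0,0,0,-1,46],[0,0,0,0,0,0,46]]]'; python3 -m inch '[[[0,0,0,0,0,-1,46],[0,0,0,0,0,0,46]]]'; python3 -m inch '[[[0,0,0,0,0,-1,46],[0,0,0,0,0,0,46]]]'
```

```text
clock: 31.9
tool_pos: [0.6136, -0.0242, 0.0645]
eef_rot: [-3.142, 0.0, 0.34]
contact_force: [0.2, 0.1, -0.2]
width: 0.0461
grasp_force: 0.0
clock: 32.15
tool_pos: [0.6135, -0.0242, 0.0635]
eef_rot: [-3.142, 0.0, 0.34]
contact_force: [0.2, -0.6, -0.1]
width: 0.0462
grasp_force: 0.0
clock: 32.4
tool_pos: [0.6135, -0.0242, 0.0625]
eef_rot: [-3.142, 0.0, 0.34]
contact_force: [-0.4, -0.2, -0.1]
width: 0.0461
grasp_force: 0.0
```

```bash
python3 -m inch '[[[0,0,0,0,0,0,34],[0,0,0,0,0,0,34],[0,0,0,0,0,0,34],[0,0,0,0,0,0,34]]]'
python3 - <<'E'
from h import *
shot("scene","pics/s15.png");print(brass("pics/s15.png"))
E
```

```text
clock: 32.9
tool_pos: [0.6136, -0.0241, 0.0626]
eef_rot: [-3.141, -0.0, 0.34]
contact_force: [-0.7, 0.8, -0.2]
width: 0.0351
grasp_force: 54.4
(np.float64(248.0), np.float64(245.5), 72)
```

```bash
python3 -m inch '[[[0,0,0,0,0,0,25],[0,0,0,0,0,0,25],[0,0,0,0,0,1,25],[0,0,0,0,0,1,25]]]'; python3 -m inch '[[[0,0,0,0,0,1,25],[0,0,0,0,0,2,25],[0,0,0,0,0,2,25],[0,0,0,0,0,2,25],[0,0,0,0,0,2,25],[0,0,0,0,0,0,25]]]';  python3 - <<'E'
from h import *
shot("scene","pics/s16.png");print(brass("pics/s16.png"))
E
```

```text
clock: 33.45
tool_pos: [0.6128, -0.0243, 0.0635]
eef_rot: [-3.141, 0.002, 0.34]
contact_force: [1.2, 0.4, -5.0]
width: 0.035
grasp_force: 60.2
clock: 34.2
tool_pos: [0.614, -0.0242, 0.0742]
eef_rot: [3.141, -0.001, 0.34]
contact_force: [-0.2, -0.5, -0.1]
width: 0.035
grasp_force: 60.5
(np.float64(247.68), np.float64(242.51), 72)
```

```bash
python3 -m inch '[[[0,0,0,0,0,10,25],[0,0,0,0,0,25,25],[0,0,0,0,0,25,25],[0,0,0,0,0,10,25],[0,0,0,0,0,0,25]]]'
python3 - <<'E'
from h import *
shot("wrist","pics/w17.png");s=monitor.get_state();print(s["tool_pos"],s["contact_force"],s["width"])
print(brass("pics/w17.png",(274,265),60))
P=[ray("pics/w2.png",u,v,.016)[:2] for u,v in((380,172),(522,169),(501,270),(377,272))]
P=np.array(P);print(P,[np.linalg.norm(P[i]-P[(i+1)%4]).round(4) for i in range(4)],P.mean(0)); e=P[0]-P[1];print(np.arctan2(-e[0],e[1]))
# top image segmentation
g=cv2.cvtColor(cv2.imread("pics/top0.png"),cv2.COLOR_BGR2GRAY);roi=(g[170:240,335:420]<70).astype(np.uint8)
n,l,st,c=cv2.connectedComponentsWithStats(roi);i=1+st[1:,4].argmax();pts=np.argwhere(l==i)[:,::-1].astype(np.float32)+[335,170]
r=cv2.minAreaRect(pts.astype(np.float32));print(r,ray("pics/top0.png",*r[0],.01))
E
```

```text
clock: 34.88
tool_pos: [0.6143, -0.0242, 0.1447]
eef_rot: [3.141, -0.002, 0.34]
contact_force: [-0.9, -0.3, -1.5]
width: 0.035
grasp_force: 60.5
[ 0.61348112 -0.02414661  0.14347717] [-0.33261108 -0.38035007 -1.25977268] 0.0350717570966594
(np.float64(274.99), np.float64(287.05), 1595)
[[ 0.52781874 -0.15067986]
 [ 0.57138585 -0.26578345]
 [ 0.47957628 -0.30362395]
 [ 0.43730836 -0.19104282]] [np.float64(0.1231), np.float64(0.0993), np.float64(0.1203), np.float64(0.0991)] [ 0.50402231 -0.22778252]
0.36183862830902047
((377.862060546875, 203.15518188476562), (39.55310821533203, 51.251914978027344), 68.19859313964844) [ 0.50191186 -0.23682897  0.01      ]
```

```bash
python3 -m inch '[[[0,0,0,-12,-22,0,25],[0,0,0,-24,-46,0,25],[0,0,0,-26,-48,0,25],[0,0,0,-26,-48,0,25],[0,0,0,-16,-30,0,25],[0,0,0,-6.5,-13,0,25],[0,0,0,0,0,0,25],[0,0,0,0,0,-30,25],[0,0,0,0,0,-40,25],[0,0,0,0,0,-40,25],[0,0,0,0,0,-20,25],[0,0,0,0,0,0,25]]]'
python3 - <<'E'
from h import *
shot("wrist","pics/w18.png");shot("scene","pics/s18.png")
u,v,n=brass("pics/w18.png",(274,287),60);print(u,v,n)
T=monitor.get_state()["tool_pos"];print(T,ray("pics/w18.png",u,v,T[2]+.0355))
c=proj("pics/s18.png",[.503,-.231,.03]);print(c,brass("pics/s18.png",(int(c[0]),int(c[1])),25))
for z in (.02,.03,.05):print(z,proj("pics/s18.png",[T[0],T[1],z]))
E
```

```text
clock: 36.42
tool_pos: [0.5017, -0.2287, 0.0111]
eef_rot: [-3.137, 0.003, 0.342]
contact_force: [0.2, -0.8, -0.4]
width: 0.035
grasp_force: 60.6
275.28 291.45 1756
[ 0.50400206 -0.23045051  0.01393394] [ 0.50224165 -0.22899201  0.04943394]
(np.float64(196.71062309882944), np.float64(199.6866724014569)) (np.float64(201.04), np.float64(187.82), 79)
0.02 (np.float64(197.18458177437986), np.float64(202.54510666386568))
0.03 (np.float64(196.6923742474408), np.float64(200.0287089332884))
0.05 (np.float64(195.68891922519026), np.float64(194.89857214641174))
```

Run:
```python
from h import *
a=cv2.imread("pics/s18.png").astype(int);m=((a[...,2]-a[...,0]>60)).astype(np.uint8);m[:150]=0;m[230:]=0;m[:,:150]=0;m[:,250:]=0
n,l,st,c=cv2.connectedComponentsWithStats(m);print([(st[i].tolist(),c[i].round(1).tolist()) for i in range(1,n)])
a=cv2.imread("pics/w18.png").astype(int);m=((a[...,2]-a[...,0]>60)).astype(np.uint8)
n,l,st,c=cv2.connectedComponentsWithStats(m);print([(st[i].tolist(),c[i].round(1).tolist()) for i in range(1,n) if st[i][4]>50])
```

```text
[([206, 174, 5, 8, 33], [207.9, 177.5]), ([196, 183, 1, 1, 1], [196.0, 183.0]), ([192, 193, 9, 6, 45], [196.1, 195.5])]
[([251, 266, 49, 43, 1618], [274.9, 287.2]), ([252, 334, 57, 52, 1644], [279.5, 363.9])]
```

```bash
python3 -m inch '[[[0,0,0,0,0,-10,25],[0,0,0,0,0,-8,25],[0,0,0,0,0,-5,25],[0,0,0,0,0,0,25]]]'; python3 -m inch '[[[0,0,0,0,0,-2,25],[0,0,0,0,0,0,25]]]';  python3 -m inch '[[[0,0,0,0,0,-1,25],[0,0,0,0,0,0,25]]]'; python3 -m inch '[[[0,0,0,0,0,-1,25],[0,0,0,0,0,0,25]]]'
```

```text
clock: 37.02
tool_pos: [0.5025, -0.231, -0.01]
eef_rot: [-3.141, 0.001, 0.34]
contact_force: [-0.8, -0.2, -0.7]
width: 0.0347
grasp_force: 60.6
clock: 37.28
tool_pos: [0.5031, -0.2313, -0.0114]
eef_rot: [3.142, -0.0, 0.34]
contact_force: [0.2, 0.3, -0.9]
width: 0.0353
grasp_force: 60.6
clock: 37.52
tool_pos: [0.5031, -0.2312, -0.0124]
eef_rot: [-3.142, -0.0, 0.34]
contact_force: [-0.3, -0.2, -1.4]
width: 0.0352
grasp_force: 60.6
clock: 37.78
tool_pos: [0.503, -0.2312, -0.0135]
eef_rot: [-3.141, 0.0, 0.34]
contact_force: [-0.6, -0.4, -0.1]
width: 0.0348
grasp_force: 60.6
```

```bash
python3 -m inch '[[[0,0,0,0,0,-1,25],[0,0,0,0,0,0,25]]]'; python3 -m inch '[[[0,0,0,0,0,-0.7,25],[0,0,0,0,0,0,25]]]'; python3 -m inch '[[[0,0,0,0,0,-0.7,25],[0,0,0,0,0,0,25]]]'
```

```text
clock: 38.02
tool_pos: [0.5031, -0.2312, -0.0145]
eef_rot: [-3.142, 0.0, 0.34]
contact_force: [0.9, -0.1, 0.1]
width: 0.0348
grasp_force: 60.6
clock: 38.28
tool_pos: [0.5031, -0.2312, -0.0146]
eef_rot: [-3.141, 0.0, 0.34]
contact_force: [-1.1, 0.8, 4.3]
width: 0.0348
grasp_force: 61.2
clock: 38.52
tool_pos: [0.5031, -0.2312, -0.0146]
eef_rot: [-3.141, 0.0, 0.34]
contact_force: [-3.8, 2.2, 10.3]
width: 0.0347
grasp_force: 61.7
```

Contact at the expected height. I'll ease off 1 mm, open and withdraw.

```bash
python3 -m inch '[[[0,0,0,0,0,1,25],[0,0,0,0,0,0,37],[0,0,0,0,0,0,48],[0,0,0,0,0,0,48],[0,0,0,0,0,0,48]]]'; python3 -m inch '[[[0,0,0,0,0,10,48],[0,0,0,0,0,30,48],[0,0,0,0,0,50,48],[0,0,0,0,0,60,48],[0,0,0,0,0,0,48],[0,0,0,0,0,0,48]]]'
python3 - <<'E'
from h import *
shot("scene","pics/s20.png");shot("wrist","pics/w20.png");shot("top","pics/t20.png")
for f,R in(("s20",(150,230,150,250)),("w20",(0,420,0,560))):
    a=cv2.imread(f"pics/{f}.png").astype(int);m=((a[...,2]-a[...,0]>60)).astype(np.uint8);k=m*0;k[R[0]:R[1],R[2]:R[3]]=1;m*=k
    n,l,st,c=cv2.connectedComponentsWithStats(m)
    for i in range(1,n):
        if st[i][4]>20: print(f,st[i],c[i].round(1),ray(f"pics/{f}.png",*c[i],.02))
print(proj("pics/w20.png",[.503,-.231,.02]),proj("pics/s20.png",[.503,-.231,.02]))
# compare scene before/after: yoke region and the rest
a=cv2.imread("pics/scene0.png").astype(int);b=cv2.imread("pics/s20.png").astype(int)
m=(abs(a-b).max(2)>40).astype(np.uint8);n,l,st,c=cv2.connectedComponentsWithStats(m);print([st[i].tolist() for i in range(1,n) if st[i][4]>15])
print(monitor.get_state()["tool_pos"])
E
```

```text
clock: 39.15
tool_pos: [0.503, -0.2311, -0.015]
eef_rot: [-3.141, 0.0, 0.34]
contact_force: [0.2, -0.3, -0.7]
width: 0.0481
grasp_force: 0.0
clock: 39.9
tool_pos: [0.5032, -0.2312, 0.136]
eef_rot: [3.141, -0.001, 0.34]
contact_force: [-0.4, -0.4, -0.5]
width: 0.048
grasp_force: 0.0
s20 [196 169  20  20 181] [205.8 178.3] [ 0.42144888 -0.25348614  0.02      ]
s20 [193 199   9   7  54] [197.1 202.1] [ 0.50299998 -0.23143584  0.02      ]
w20 [263 187  26  24 488] [275.9 198.5] [ 0.50333186 -0.2312794   0.02      ]
w20 [470 194  49  34 990] [498.  208.9] [ 0.56354861 -0.43146907  0.02      ]
w20 [ 252  251   41   57 1152] [271.4 279.6] [ 0.42058708 -0.25580825  0.02      ]
(np.float64(275.4706911236578), np.float64(198.7732033302973)) (np.float64(197.2024283012359), np.float64(202.20376505104232))
[[71, 0, 59, 41, 1366], [96, 0, 144, 166, 7615], [329, 0, 7, 8, 18], [365, 0, 4, 9, 17], [383, 0, 16, 52, 202], [406, 0, 10, 18, 117], [420, 0, 9, 21, 109], [325, 7, 48, 28, 226], [0, 29, 4, 10, 24], [342, 31, 88, 75, 2145], [0, 41, 63, 124, 3368], [337, 44, 43, 22, 213], [334, 72, 7, 8, 30], [343, 79, 26, 7, 101], [337, 81, 25, 26, 73], [272, 87, 25, 10, 108], [231, 88, 15, 7, 33], [102, 120, 7, 4, 17], [8, 122, 108, 77, 3570], [230, 131, 100, 22, 1131], [205, 135, 8, 7, 28], [190, 197, 16, 12, 115], [241, 242, 17, 14, 160], [404, 245, 14, 14, 38], [349, 264, 44, 10, 80], [346, 269, 40, 12, 99], [387, 276, 20, 9, 39], [367, 293, 11, 3, 19], [366, 295, 26, 13, 96]]
[ 0.50173518 -0.23045426  0.13334539]
```

```bash
python3 -c "
from workcell import arm;print(arm.finish_job())"
```

```text
the job is handed in; nothing more can be done
None
```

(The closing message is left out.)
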